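Clip the sensor on the laser stage and hold the enabling lever

ROBOT

A 6-joint arm with a two-finger parallel gripper is mounted at the origin on the work surface. World frame = base frame: x ahead of the robot, y to its left, z up, the work surface at z = 0. Lengths are in m, angles in rad, forces in N, time in s.
With the tool pointing down it reaches from about 0.25 to 0.775 m from the base axis. Payload 4 kg.
Tool frame: the origin (TCP) lies at the centre of the arm's flange, where the gripper is bolted on; the fingertips stand 199 mm ahead of it and the grasp point (between the pads) lies 180 mm ahead of it; z points along the fingers, x is the direction in which the jaws open and shut, and the axes are right-handed (so a half turn about z gives the same grasp; the last joint's range is limited). The gripper opens to 94 mm and grips with 3 to 60 N. Pads are 16 mm wide; open, the fingers measure 119 mm over their backs; the gripper's body (75 mm by 177 mm) begins 78 mm behind the grasp point.
Start: joints at [-1.233, 0.087, 1.371, -0, 1.684, -0.103], TCP at [0.235, -0.497, 0.405] pointing down, gripper open.
Joint ranges: [-3.1, 3.1], [-0.76, 2.03], [0.27, 2.55], [-1.08, 4.22], [0.17, 2.65], [-2.57, 2.57]. Speed limits (rad/s): [2.79, 2.79, 3.14, 3.14, 3.14, 3.14].

INTERFACE

Orientations are given as a unit quaternion [w, x, y, z].
In Python, from bench import status, vision, ctrl gives the robot as it stands.
- The arm moves only by the shell command python3 -m creep 'ROWS'. ROWS is JSON, a list of rows, each a list of 3 entries, a list of its own where there are three numbers: the turn, a rotation vector about the tool's x, y, z in degrees, then the shift along the tool's x, y, z in m, then the finger opening in m, from 0 to 0.094. A call has 1 to 12 rows; each row is the pose to reach, as a shift and turn from the pose commanded when the call began, along the tool's axes at that moment; what a row does not reach only later rows make up. A row lasts 1/8 s, in which the tool goes at most 62.5 mm and 10.7 degrees, less where a joint would pass 70% of its speed; a pose out of reach is approached as far as the arm can. A call with a gripper value outside its range is refused whole. The fingers move at their own pace and stop on an object; the grip force is fixed at half the most. Time passes only in rows, so rows that repeat a pose let the fingers close. It gives the time, the measured TCP pose, the force and the opening at its end, in the units of the state.
- status.get_state(): the state, without advancing time (a new reading comes with each control period).
- vision.snapshot(name): name is "side" or "top"; returns a dict with "img" (400x640x3 uint8, red, green, blue), "fx", "fy", "cx", "cy" (pixels), "origin" and "rotation" of the camera in the world. Camera axes: x right, y up, looking along -z (the intrinsics and any distortion apply to the point x, -y, -z); pixel columns grow to the right and rows downward; lengths in m; the calibration is good to about 2 mm. A picture is of the moment at which its call begins. There is no depth.
- ctrl.sign_off(): hands the job in, once; it reports no verdict.
The state is a dict: "t": time; "q": joint angles; "dq": joint speeds; "joint_torque": joint torques, N m; "position": TCP position; "ee_rot": TCP orientation; "wrist_force": force on the tool from outside, world axes, zero at the start; "torque": the same for the moment, N m; "opening": finger opening in m.
Only numpy, scipy, OpenCV 4.12 (cv2) and the standard library are available. Lean on these libraries where they do the work, as an engineer would, in place of code of your own. Each camera call takes 0.05 s, during which the arm holds its last target.

TASK

Take the sprung orange sensor clip off the white plate of its blue parking rack and clip it upright on the top edge of the brass plate of the black sample stage, jaws well down over the edge, then let go of it. Then press the yellow pad of the enabling lever down with the fingers to half travel, so that its pointer stands in the green band, and finish while still holding it there: the program ends with the lever held, not released. Never press the lever on down near its bottom stop, which trips the laser, and leave the jar, the slide box and the lens where they stand.

Things in the scene. Friction and masses are not known exactly. Their poses are not given: they have to be found in the camera images.
- clip_tails (a point): grip point of the loose sensor clip (60 g, stands jaws down, 77 mm tall): midway between its two orange tails, 28 mm above the pivot. z up; squeeze along x. Tails 22 mm wide (y), 38 long, tops 14 mm above this point; at rest spread 44 mm over the tops, 27 at the bottoms; squeezed (10 N, then a firm stop good for 20-60 N of grip) parallel, 24 mm over all, and it can be carried so
- clip_pivot (a point): middle of the clip's pivot axis (along y). Below it two steel jaws, 20 mm wide, 4 thick, reach 35 mm down; gripping a 5 mm plate they are parallel; squeezed they stand 22 mm apart at the tips, 10 mm apart 10 mm under the pivot. Blue 10 x 24 x 18 mm sensor pod outside the +x jaw; either way round will do. This frame belongs to the pod's half: it leans 0.25 rad at full squeeze
- clip_jaw (a joint): opening of the clip in rad: 0 when it grips a 5 mm plate (as at the start, on the rack), 0.5 fully squeezed, -0.12 shut on nothing; sprung shut
- rack_edge (a point): middle of the top edge of the parking rack's white plate, 90 mm above the table; plate 5 mm thick along this x, 72 long along y, between two 14 mm posts 42 mm either side, level with it. Blue base 90 x 110 mm, fixed. The clip starts on this edge, upright, within 20 mm of the middle, pivot 10 mm above the edge, same x axis
- stage_edge (a point): middle of the top edge of the sample stage's brass plate, 115 mm above the table, 53 above the bar that carries it; plate 5 mm thick along this x, 80 long along y; z up. Black stage 140 x 120 mm, fixed. The clip belongs on this edge: pivot about 10 mm above it, clip x along this x (or reversed), near the middle
- lever_pad (a point): centre of the top face of the lever's yellow pad, 36 x 36 mm. Lever hinged 55 mm above the table on a level axis 90 mm from the pad, towards this frame's +x; grey fixed box on a dark 130 x 150 mm base. Pad top 82 mm above the table at rest, 66 at half travel, 50 at the stop; pressed straight down it shifts under 4 mm sideways
- scale_top (a point): top of the coloured scale post, 90 mm above the table, 18 mm wide, 6 thick, fixed, 62 mm to the +y side of the pad: white above 67 mm, green 55 to 67 mm, red below 55 mm. A thin black pointer on the pad moves in front of it
- lever (a joint): angle of the enabling lever in rad: 0 at rest (up), 0.18 half travel (pad 16 mm down), green band 0.115 to 0.245, bottom stop 0.36; it trips beyond 0.31 (pad 28 mm down). Sprung up: 3 N at the pad at first, 5.5 N at half travel, 8 N at the bottom
- jar: amber sample jar, 38 mm across, 55 mm tall, loose bystander; origin at the centre of its underside
- slide_box: green closed slide box 30 x 80 x 32 mm, loose bystander; origin at the centre of its underside
- lens: objective lens barrel, bare metal, 34 mm across, 48 mm tall, standing, loose bystander; origin at the centre of its underside

How it is judged:
On the way, in this order (a step that is already met when the one before it is completed fails the run):
1. the clip sits upright on the brass plate's top edge, let go (x of clip_pivot in the frame of stage_edge between -0.007 and 0.007 m and y of clip_pivot in the frame of stage_edge between -0.037 and 0.037 m and z of clip_pivot in the frame of stage_edge between 0.002 and 0.024 m and value of joint clip_jaw between -0.06 and 0.07 rad and angle between clip_pivot's own z axis and vertical below 0.25 rad and angle between the x axis of clip_pivot and the x axis of stage_edge, either way round below 0.35 rad and contact force between the fingers and clip below 0.05 N), for 0.2 s.
2. the lever is held by the fingers in the green band (value of joint lever between 0.105 and 0.255 rad and contact force between the fingers and lever above 1.5 N), for 0.5 s.
At the end, for the whole second after the job is handed in: Clip upright (lean < 0.25 rad, square within 0.35) on the brass edge, untouched: pivot 2-24 mm above it, within 7 mm of the plate's mid-plane, 37 mm of its middle, jaw joint -0.06 to 0.07. Fingers press the lever (> 1.5 N), steady at 0.105 to 0.255 rad. Bystanders within 30 mm of their start (all of step 1 and all of step 2 and velocity of joint lever below 0.1 rad/s and distance of each of jar, slide_box, lens from where it was at the start of the episode below 0.03 m); the arm keeps its last pose, push and grip.
It fails at once if the lever is pressed near its bottom stop and trips the laser (value of joint lever above 0.31 rad).
It fails at once if the jar is knocked away or over (distance of jar from where it was at the start of the episode above 0.03 m or angle between jar's own z axis and vertical above 0.5 rad).
It fails at once if the slide box is knocked away or over (distance of slide_box from where it was at the start of the episode above 0.03 m or angle between slide_box's own z axis and vertical above 0.5 rad).
It fails at once if the lens is knocked away or over (distance of lens from where it was at the start of the episode above 0.03 m or angle between lens's own z axis and vertical above 0.5 rad).
It also fails if it takes over 54 s, if anything falls off the work surface, if the arm or the gripper's body presses on something with over 40 N, if the wrist force passes 120 N, or if a joint passes its speed limit or range.

## Working session

There is one attempt and no reset: what is moved stays moved. The work goes in short steps, Python scripts to look and compute and a shell command to move; the robot and the scene stay as the last step left them, time stands still between calls to the robot, and variables do not carry over. Pictures are saved under pics/ and viewed, and the job is handed in when it is done.

```bash
ls; mkdir -p pics
python3 - <<'E'
from bench import status, vision
import cv2
s=status.get_state(); print(s)
for n in("side","top"):
    d=vision.snapshot(n); cv2.imwrite(f"pics/{n}0.png",d["img"][:,:,::-1]); print(n,{k:v for k,v in d.items() if k!="img"})
E
```

```text
pics
{'t': 0.0, 'q': array([-1.23307617e+00,  8.78967132e-02,  1.37224410e+00,  3.79402252e-05,
        1.68356084e+00, -1.03124717e-01]), 'dq': array([-0.0006703 ,  0.00127987, -0.00040086,  0.00112963,  0.0011808 ,
       -0.00034505]), 'joint_torque': array([ 7.56349054e-04, -3.40186501e+01, -3.02423859e+01,  7.17993896e-02,
        3.31095478e-02, -1.72696127e-04]), 'position': array([ 0.23463586, -0.49730703,  0.40354072]), 'ee_rot': array([-6.68055744e-04,  8.44602258e-01, -5.35393233e-01, -8.16101835e-04]), 'wrist_force': array([ 1.03674707,  0.64079879, -0.8385604 ]), 'torque': array([-0.00883018, -0.00548223,  0.00145792]), 'opening': 0.09402981309566331}
side {'fx': 460.657663329616, 'fy': 460.657663329616, 'cx': 326.6512866076467, 'cy': 199.6176112644378, 'origin': array([ 0.04228877, -0.92774438,  0.71690915]), 'rotation': array([ 0.83451848,  0.4897216 , -0.12273628, -0.22065237])}
top {'fx': 414.9990344397231, 'fy': 414.9990344397231, 'cx': 318.3440201200625, 'cy': 195.4169445959619, 'origin': array([0.40105598, 0.01103741, 1.05520926]), 'rotation': array([ 0.7057668 ,  0.05667224, -0.0665707 , -0.70302904])}
```

View pics/side0.png

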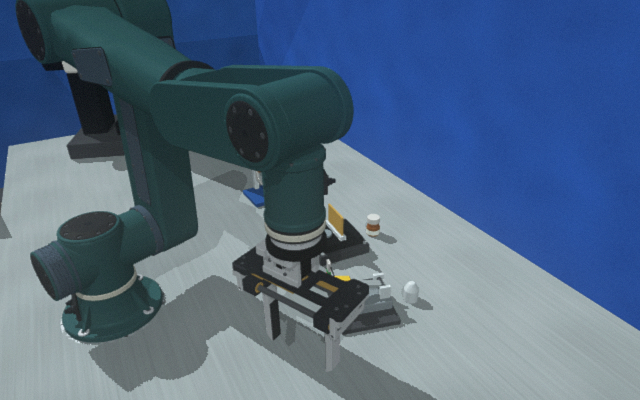

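View pics/top0.png

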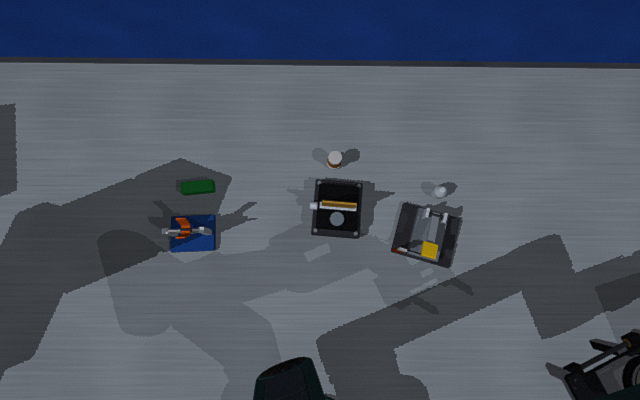

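The side view is mostly blocked by the arm. The top view shows the rack and clip at (190,230), the stage at (337,207), the lever at (427,235), the slide box at (197,186), the jar at (335,158) and the lens at (441,190). I'll zoom in.

```bash
cat > h.py <<'E'
import numpy as np, cv2
from scipy.spatial.transform import Rotation as R
def rot(q): return R.from_quat(np.r_[q[1:],q[0]])
def ray(d,u,v):
    c=np.array([(u-d["cx"])/d["fx"],-(v-d["cy"])/d["fy"],-1.0]); return np.array(d["origin"]),rot(d["rotation"]).apply(c)
def onz(d,u,v,z):
    o,r=ray(d,u,v); return o+r*(z-o[2])/r[2]
def proj(d,p):
    c=rot(d["rotation"]).inv().apply(np.array(p)-d["origin"]); return d["cx"]-d["fx"]*c[0]/c[2], d["cy"]+d["fy"]*c[1]/c[2]
def two(d1,u1,d2,u2):
    o1,r1=ray(d1,*u1);o2,r2=ray(d2,*u2)
    A=np.c_[r1,-r2];s=np.linalg.lstsq(A,o2-o1,rcond=None)[0]
    a=o1+r1*s[0];b=o2+r2*s[1];return (a+b)/2,np.linalg.norm(a-b)
def crop(img,x0,y0,x1,y1,k,fn):
    cv2.imwrite(fn,cv2.resize(img[y0:y1,x0:x1,::-1],None,fx=k,fy=k,interpolation=cv2.INTER_CUBIC))
E
python3 - <<'E'
from h import *
im=cv2.imread("pics/top0.png")[:,:,::-1]
im=np.clip(im.astype(float)*1.4,0,255).astype(np.uint8)
crop(im,150,170,250,260,8,"pics/t_rack.png")
crop(im,300,140,380,245,5,"pics/t_stage.png")
crop(im,380,175,470,275,6,"pics/t_lev.png")
E
```

```text
(no output)
```

View pics/t_rack.png

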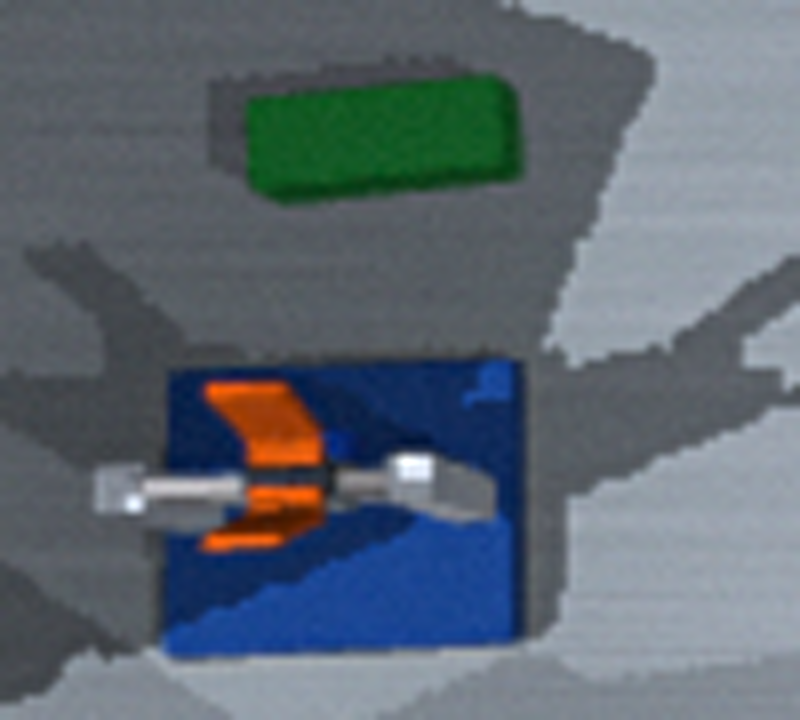

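View pics/t_stage.png

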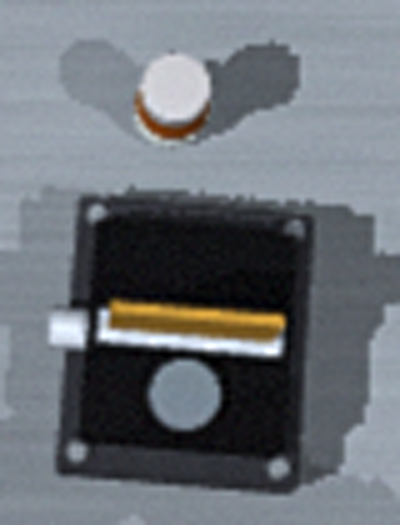

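View pics/t_lev.png

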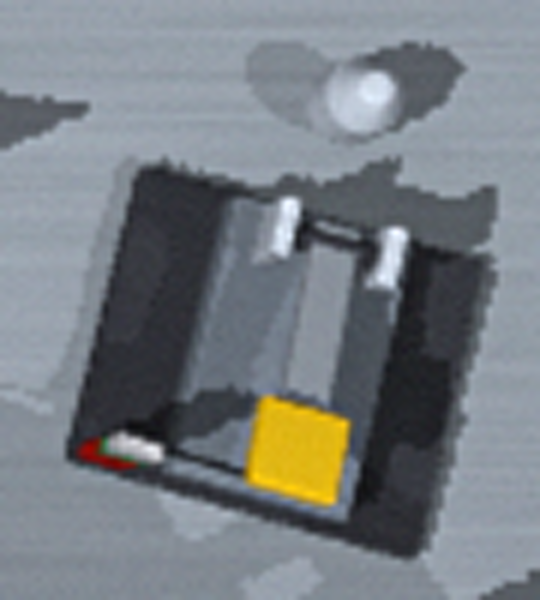

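Run:
```python
from h import *
from bench import vision
d=vision.snapshot("top"); im=d["img"]
def P(c,k,x0,y0,z): return onz(d,(c[0]+.5)/k-.5+x0,(c[1]+.5)/k-.5+y0,z)
r=lambda c,z:P(c,8,150,170,z)
tops=[r(c,.142) for c in [(205,382),(287,382),(203,549),(277,549)]]
for t in tops: print(t.round(4))
print("clip",np.mean(tops,0))
pl,pr=r((119,488),.09),r((412,469),.09); print("posts",pl,pr,(pl+pr)/2,np.linalg.norm(pl-pr),np.degrees(np.arctan2(*(pl-pr)[:2])))
b=[r(c,.012) for c in [(168,372),(522,358),(522,640),(165,658)]]
for t in b: print("base",t.round(4))
print(np.mean(b,0))
hsv=cv2.cvtColor(im,cv2.COLOR_RGB2HSV)
def rectw(lo,hi,box,z,n):
    m=cv2.inRange(hsv,lo,hi); mm=np.zeros_like(m);x0,y0,x1,y1=box;mm[y0:y1,x0:x1]=m[y0:y1,x0:x1]
    ys,xs=np.nonzero(mm); pts=np.array([onz(d,x,y,z)[:2] for x,y in zip(xs,ys)],np.float32)
    rr=cv2.minAreaRect(pts); print(n,len(xs),"c",np.round(rr[0],4),"size",np.round(rr[1],4),"ang",rr[2], "mean",pts.mean(0).round(4)); return pts
rectw((20,150,90),(32,255,255),(410,230,450,270),.082,"pad")
rectw((12,100,90),(25,255,255),(310,190,370,220),.115,"brass")
# stage brass top edge by corners from crop k5 off 300,140
s=lambda c,z:P(c,5,300,140,z)
L,R_=s((110,302),.115),s((285,318),.115);print("brass far edge line",L,R_,np.linalg.norm(L-R_))
L,R_=s((110,325),.115),s((285,335),.115);print("brass near?",L,R_)
b=[s(c,.0) for c in [(82,198),(313,218),(298,493),(57,473)]]; print("stagebase",np.mean(b,0),[x.round(3) for x in b])
l=lambda c,z:P(c,6,380,175,z)
b=[l(c,.082) for c in [(262,396),(352,417),(336,506),(246,480)]]; print("pad corners",[x.round(4) for x in b],np.mean(b,0))
sc=l((133,446),.09);print("scale",sc)
for n,c,z in (("lens",(370,90),.048),):print(n,l(c,z))
print("jar",s((176,88),.055), "box",r((380,135),.032))
```

```text
[0.5115 0.3137 0.142 ]
[0.5116 0.2912 0.142 ]
[0.4656 0.3114 0.142 ]
[0.4657 0.2913 0.142 ]
clip [0.48860241 0.30191    0.142     ]
posts [0.486818   0.35379311 0.09      ] [0.49266143 0.26962672 0.09      ] [0.48973971 0.31170992 0.09      ] 0.08436899580851856 -3.9715080385888504
base [0.5303 0.3686 0.012 ]
base [0.5353 0.2578 0.012 ]
base [0.447  0.2537 0.012 ]
base [0.4411 0.3638 0.012 ]
[0.48841162 0.31096678 0.012     ]
pad 237 c [ 0.4453 -0.2613] size [0.0365 0.0355] ang 74.17577362060547 mean [ 0.4453 -0.2613]
brass 90 c [ 0.5477 -0.0492] size [0.0785 0.0111] ang 84.77368927001953 mean [ 0.5499 -0.0503]
brass far edge line [ 0.55621023 -0.00946143  0.115     ] [ 0.54916484 -0.08985514  0.115     ] 0.08070183020232735
brass near? [ 0.54552493 -0.00947506  0.115     ] [ 0.54127421 -0.08974949  0.115     ]
stagebase [ 0.55356742 -0.05189353  0.        ] [array([0.63 , 0.003, 0.   ]), array([ 0.62 , -0.117,  0.   ]), array([ 0.477, -0.108,  0.   ]), array([0.487, 0.015, 0.   ])]
pad corners [array([ 0.4664, -0.2487,  0.082 ]), array([ 0.4583, -0.2837,  0.082 ]), array([ 0.424 , -0.2758,  0.082 ]), array([ 0.4339, -0.2411,  0.082 ])] [ 0.44563977 -0.26233429  0.082     ]
scale [ 0.44644631 -0.19582109  0.09      ]
lens [ 0.59494605 -0.30786165  0.048     ]
jar [ 0.67425548 -0.0434989   0.055     ] box [0.602751   0.30052749 0.032     ]
```

The clip tails are centred at about (0.489, 0.302), with the rack turned about +3.3°. The stage edge is at about (0.550, -0.050), turned -5°, and the pad is at (0.4455, -0.262). Next I work out the move to a point above the clip.

```bash
cat >> h.py <<'E'
def plan(x,y,z,yawdeg):
    "world TCP target (tool down, tool x at yaw) -> turn deg, shift in tool axes"
    from bench import status
    s=status.get_state(); Rc=rot(s["ee_rot"]); c=np.cos(np.radians(yawdeg));n=np.sin(np.radians(yawdeg))
    Rt=R.from_matrix(np.array([[c,n,0],[n,-c,0],[0,0,-1]]))
    sh=Rc.inv().apply(np.array([x,y,z])-s["position"]); tv=(Rc.inv()*Rt).as_rotvec(degrees=True)
    print("t",round(s["t"],2),"turn",tv.round(2),"shift",sh.round(4),"F",s["wrist_force"].round(2),"op",round(s["opening"],4))
E
python3 -c "
from h import *
plan(.489,.302,.39,3.3)"
```

```text
t 0.15 turn [-6.000e-02  8.000e-02 -6.804e+01] shift [-0.6144 -0.5711  0.0149] F [ 0.28 -0.07  1.09] op 0.0939
```

```bash
python3 -m creep '[[[0,0,-10],[-0.04,-0.037,0.001],0.094],[[0,0,-20],[-0.084,-0.078,0.002],0.094],[[0,0,-30],[-0.127,-0.118,0.003],0.094],[[0,0,-40],[-0.17,-0.158,0.004],0.094],[[0,0,-50],[-0.215,-0.2,0.005],0.094],[[0,0,-60],[-0.26,-0.242,0.006],0.094],[[0,0,-68],[-0.305,-0.283,0.007],0.094],[[0,0,-68],[-0.35,-0.325,0.008],0.094],[[0,0,-68],[-0.395,-0.367,0.009],0.094],[[0,0,-68],[-0.44,-0.409,0.01],0.094],[[0,0,-68],[-0.485,-0.451,0.012],0.094],[[0,0,-68],[-0.52,-0.483,0.013],0.094]]'; python3 -c "
from h import *
plan(.489,.302,.39,3.3)"
```

```text
t: 1.65
position: [0.4497, 0.1814, 0.3911]
ee_rot: [0.0, 1.0, 0.029, -0.0]
wrist_force: [0.6, 0.3, 1.3]
opening: 0.0939
t 1.65 turn [0.01 0.03 0.06] shift [ 0.0463 -0.1181  0.0011] F [0.62 0.32 1.3 ] op 0.0939
```

```bash
python3 -m creep '[[[0,0,0],[0.02,-0.05,0],0.094],[[0,0,0],[0.035,-0.09,0],0.094],[[0,0,0],[0.046,-0.118,0.001],0.094],[[0,0,0],[0.046,-0.118,0.001],0.094],[[0,0,0],[0.046,-0.118,0.001],0.094]]'
python3 - <<'E'
from h import *
from bench import vision
plan(.489,.302,.308,3.3)
for n in("side","top"):
    d=vision.snapshot(n); cv2.imwrite(f"pics/{n}1.png",d["img"][:,:,::-1]); np.save(f"{n}1.npy",d,allow_pickle=True)
d=np.load("side1.npy",allow_pickle=True).item(); im=d["img"]
im=np.clip(im*1.4,0,255).astype(np.uint8)
crop(im,230,130,450,340,3,"pics/s1c.png")
E
```

```text
t: 2.28
position: [0.4887, 0.2988, 0.3903]
ee_rot: [0.001, 1.0, 0.028, -0.0]
wrist_force: [-0.1, -0.4, 0.2]
opening: 0.0938
t 2.27 turn [ 0.06  0.05 -0.06] shift [ 0.0005 -0.0033  0.0823] F [-0.07 -0.36  0.2 ] op 0.0938
```

View pics/s1c.png

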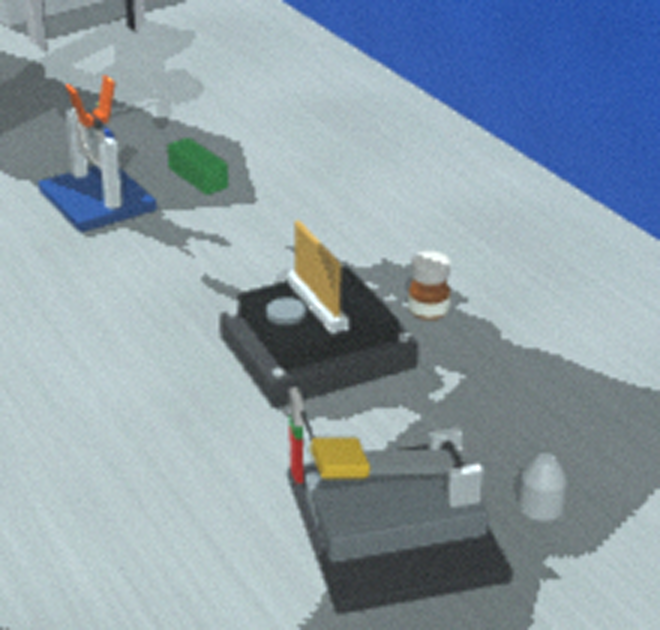

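View pics/top1.png

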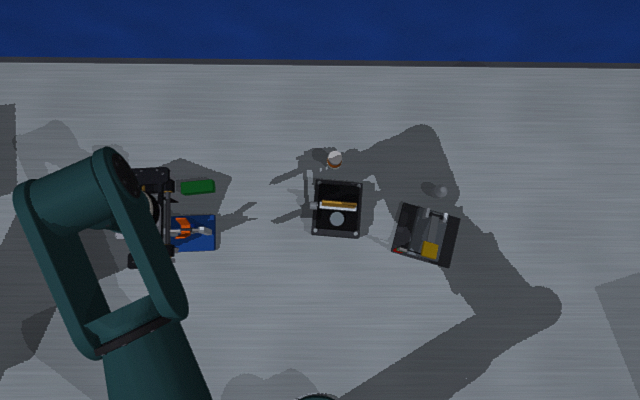

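Run:
```python
from h import *
S=np.load("side1.npy",allow_pickle=True).item();T=np.load("top1.npy",allow_pickle=True).item()
from bench import status; s=status.get_state(); p=s["position"]; print(p)
for n,q in (("tip+",p+[.047,0,-.199]),("tip-",p+[-.047,0,-.199]),("clip",[.489,.302,.142]),("brL",[.5537,-.0098,.115]),("brR",[.5467,-.0897,.115]),("pad",[.4454,-.2615,.082]),("tailtop far",[.5115,.302,.142]),("near",[.4656,.302,.142])):
    print(n,"crop side",(np.array(proj(S,q))-[230,130])*3,"top",proj(T,q))
g=lambda x,y:(x/3+230-.33,y/3+130-.33)
print(two(S,g(296,226),T,(321.6,201)), two(S,g(339,313),T,(356.6,204)))
```

```text
[0.48870063 0.29833067 0.39081642]
tip+ crop side [129.63466408  27.96643136] top (np.float64(175.5490494880142), np.float64(202.96868935985538))
tip- crop side [41.71351154 46.38058741] top (np.float64(172.69703874915206), np.float64(248.13267618817378))
clip crop side [89.30631135 81.38299623] top (np.float64(179.9097259059757), np.float64(227.52336734477876))
brL crop side [295.17889597 219.64263298] top (np.float64(321.7460670714437), np.float64(201.07975203549879))
brR crop side [335.13746533 263.05470542] top (np.float64(356.5468578494519), np.float64(204.26077042835936))
pad crop side [336.62175524 448.45451386] top (np.float64(429.06534799870417), np.float64(249.62075952991336))
tailtop far crop side [109.78052009  76.79448066] top (np.float64(180.52812556674945), np.float64(217.33053304839262))
near crop side [67.71895123 86.22098237] top (np.float64(179.2609353416496), np.float64(238.21712275040142))
(array([ 0.55431355, -0.0093725 ,  0.1092933 ]), np.float64(0.0010723991962914446)) (array([ 0.55146821, -0.09344915,  0.06776273]), np.float64(0.0068815469112515895))
```

The side view confirms the clip: its tail tops sit where I predicted, at crop (68,86) and (110,77). The fingers are above it and aligned, so I descend and squeeze.

```bash
python3 -m creep '[[[0,0,0],[0,-0.002,0.03],0.094],[[0,0,0],[0,-0.003,0.06],0.094],[[0,0,0],[0,-0.003,0.076],0.094],[[0,0,0],[0,-0.003,0.082],0.094],[[0,0,0],[0,-0.003,0.082],0.094],[[0,0,0],[0,-0.003,0.082],0.06]]'
python3 - <<'E'
from h import *
from bench import vision
plan(.489,.302,.308,3.3)
d=vision.snapshot("side"); crop(np.clip(d["img"]*1.4,0,255).astype(np.uint8),220,110,330,220,6,"pics/s2c.png")
E
```

```text
t: 3.12
position: [0.489, 0.3024, 0.3101]
ee_rot: [-0.0, 1.0, 0.028, 0.001]
wrist_force: [-0.4, 0.7, -0.1]
opening: 0.0876
t 3.12 turn [-0.05 -0.14 -0.05] shift [-0.      0.0004  0.0021] F [-0.44  0.75 -0.11] op 0.0876
```

View pics/s2c.png

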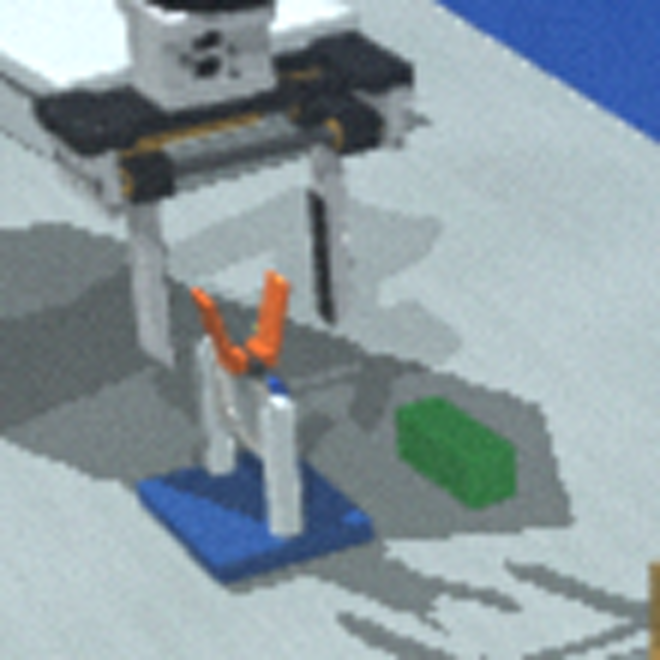

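The fingers straddle the tails symmetrically: inner faces at about 170 and 310, tails from 195 to 288. I close.

```bash
python3 -m creep '[[[0,0,0],[0,0,0],0.05],[[0,0,0],[0,0,0],0.04],[[0,0,0],[0,0,0],0.03],[[0,0,0],[0,0,0],0.0],[[0,0,0],[0,0,0],0.0],[[0,0,0],[0,0,0],0.0],[[0,0,0],[0,0,0],0.0],[[0,0,0],[0,0,0],0.0]]'
python3 - <<'E'
from h import *
from bench import vision
plan(.489,.302,.308,3.3)
d=vision.snapshot("side"); crop(np.clip(d["img"]*1.4,0,255).astype(np.uint8),220,110,330,220,6,"pics/s3c.png")
E
```

```text
t: 4.18
position: [0.4887, 0.3023, 0.3086]
ee_rot: [0.0, 1.0, 0.028, 0.0]
wrist_force: [0.8, 0.1, -0.5]
opening: 0.0237
t 4.17 turn [ 0.01 -0.   -0.04] shift [0.0003 0.0004 0.0006] F [ 0.76  0.15 -0.5 ] op 0.0237
```

View pics/s3c.png

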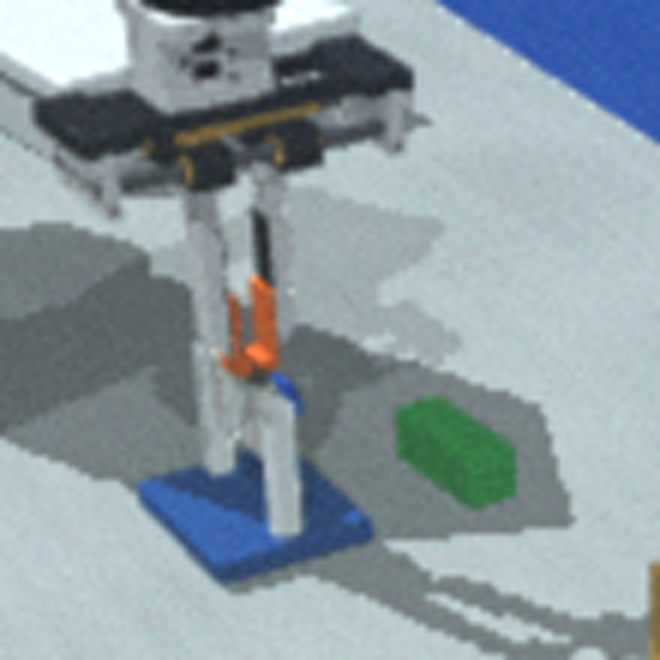

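Fully squeezed, opening 23.7 mm with the tails parallel. I lift straight up 90 mm.

```bash
python3 -m creep '[[[0,0,0],[0,0,-0.004],0],[[0,0,0],[0,0,-0.012],0],[[0,0,0],[0,0,-0.024],0],[[0,0,0],[0,0,-0.038],0],[[0,0,0],[0,0,-0.054],0],[[0,0,0],[0,0,-0.07],0],[[0,0,0],[0,0,-0.082],0],[[0,0,0],[0,0,-0.09],0],[[0,0,0],[0,0,-0.09],0],[[0,0,0],[0,0,-0.09],0]]'
python3 - <<'E'
from h import *
from bench import vision
plan(.550,-.0497,.398,-5)
d=vision.snapshot("side"); crop(np.clip(d["img"]*1.4,0,255).astype(np.uint8),220,80,330,220,4,"pics/s4c.png")
E
```

```text
t: 5.48
position: [0.4886, 0.3023, 0.3979]
ee_rot: [0.0, 1.0, 0.028, -0.001]
wrist_force: [0.4, 0.6, -0.8]
opening: 0.0238
t 5.47 turn [0.04 0.07 8.26] shift [0.0413 0.355  0.    ] F [ 0.37  0.65 -0.82] op 0.0238
```

View pics/s4c.png

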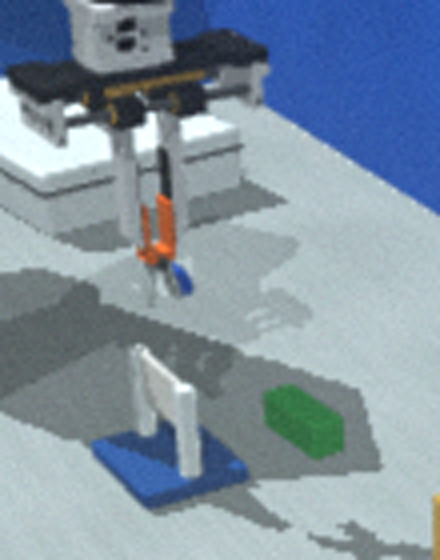

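The clip came off and hangs upright in the fingers; the rack plate is empty. I carry it over to the stage.

```bash
python3 -m creep '[[[0,0,0.5],[0.002,0.016,0],0],[[0,0,1.5],[0.006,0.05,0],0],[[0,0,2.5],[0.011,0.092,0],0],[[0,0,3.5],[0.016,0.136,0],0],[[0,0,4.5],[0.021,0.18,0],0],[[0,0,5.5],[0.026,0.224,0],0],[[0,0,6.5],[0.031,0.266,0],0],[[0,0,7.5],[0.035,0.304,0],0],[[0,0,8],[0.039,0.334,0],0],[[0,0,8.3],[0.041,0.351,0],0],[[0,0,8.3],[0.041,0.355,0],0],[[0,0,8.3],[0.041,0.355,0],0]]'; python3 -m creep '[[[0,0,0],[0,0,0],0],[[0,0,0],[0,0,0],0]]';  python3 - <<'E'
from h import *
from bench import vision
plan(.550,-.0497,.333,-5)
for n in("side","top"):
    d=vision.snapshot(n); np.save(f"{n}5.npy",d,allow_pickle=True)
    if n=="side": crop(np.clip(d["img"]*1.4,0,255).astype(np.uint8),270,120,390,270,5,"pics/s5c.png")
    else: crop(np.clip(d["img"]*1.6,0,255).astype(np.uint8),280,140,400,260,5,"pics/t5c.png")
E
```

```text
t: 7.02
position: [0.5496, -0.0494, 0.3986]
ee_rot: [-0.0, 0.999, -0.044, -0.0]
wrist_force: [0.2, 0.5, -0.5]
opening: 0.0234
t: 7.28
position: [0.5497, -0.0489, 0.3988]
ee_rot: [-0.0, 0.999, -0.043, 0.0]
wrist_force: [0.3, 0.4, -0.7]
opening: 0.0234
t 7.28 turn [-0.   -0.01  0.04] shift [0.0004 0.0008 0.0658] F [ 0.26  0.41 -0.7 ] op 0.0234
```

View pics/s5c.png

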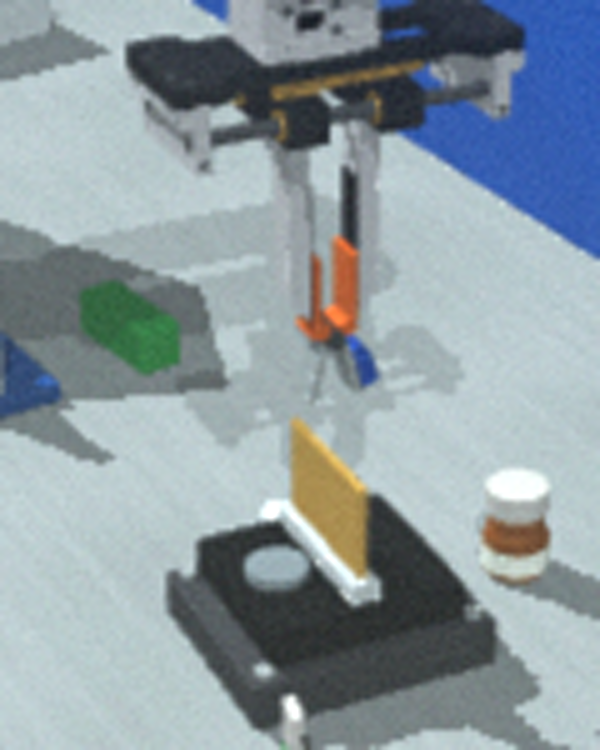

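View pics/t5c.png

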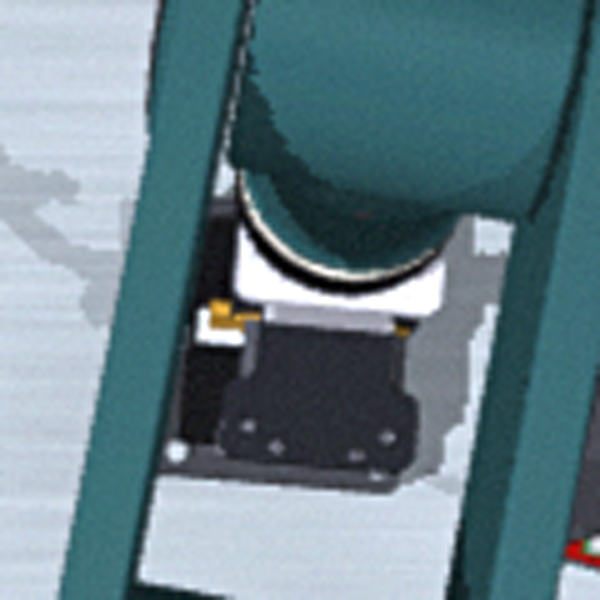

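Run:
```python
from h import *
S=np.load("side5.npy",allow_pickle=True).item()
a=np.radians(-5);X=np.array([np.cos(a),np.sin(a),0]);Y=np.array([-np.sin(a),np.cos(a),0]);C=np.array([.55,-.0497,.115])
k=lambda q:((np.array(proj(S,q))-[270,120]+.5)*5-.5).round(1)
for sx in(-1,1):
  for sy in(-1,1): print(sx,sy,k(C+X*.0025*sx+Y*.04*sy),"bottom",k(C+X*.0025*sx+Y*.04*sy-[0,0,.053]))
p=np.array([.5497,-.049,.398]);print("pivot",k(p+[0,0,-.208]),"tip",k(p+[0,0,-.199]),"tailtops",k(p+[0,0,-.166]), "jaw tips",k(p+[0,0,-.243]-X*.011),k(p+[0,0,-.243]+X*.011))
print("mm/px", (k(C+X*.01)-k(C)))
```

```text
-1 -1 [355.6 491.5] bottom [355.2 580.3]
-1 1 [289.3 419.2] bottom [290.4 504.9]
1 -1 [364.6 489.3] bottom [364.  577.9]
1 1 [298.  417.2] bottom [298.8 502.8]
pivot [324.3 322.8] tip [324.3 306.6] tailtops [324.1 246.2] jaw tips [304.7 389.1] [344.3 380. ]
mm/px [17.6 -4.2]
```

The plate corners appear within about 1 mm of the prediction, near crop (294,419) and (366,489). The jaw tips show at (316,400), next to the predicted 314,398, so the jaws straddle the edge line. I descend 65 mm.

```bash
python3 -m creep '[[[0,0,0],[0,0.001,0.006],0],[[0,0,0],[0,0.001,0.014],0],[[0,0,0],[0,0.001,0.022],0],[[0,0,0],[0,0.001,0.03],0],[[0,0,0],[0,0.001,0.037],0],[[0,0,0],[0,0.001,0.044],0],[[0,0,0],[0,0.001,0.051],0],[[0,0,0],[0,0.001,0.057],0],[[0,0,0],[0,0.001,0.062],0],[[0,0,0],[0,0.001,0.065],0],[[0,0,0],[0,0.001,0.065],0],[[0,0,0],[0,0.001,0.065],0]]';  python3 - <<'E'
from h import *
from bench import vision
plan(.550,-.0497,.333,-5)
d=vision.snapshot("side"); np.save("side6.npy",d,allow_pickle=True)
crop(np.clip(d["img"]*1.4,0,255).astype(np.uint8),290,150,380,250,6,"pics/s6c.png")
E
```

```text
t: 8.88
position: [0.5497, -0.0508, 0.3339]
ee_rot: [0.0, 0.999, -0.044, 0.0]
wrist_force: [0.3, 0.7, -0.2]
opening: 0.0231
t 8.88 turn [ 0.01 -0.03 -0.05] shift [ 0.0002 -0.0011  0.0009] F [ 0.27  0.67 -0.17] op 0.0231
```

View pics/s6c.png

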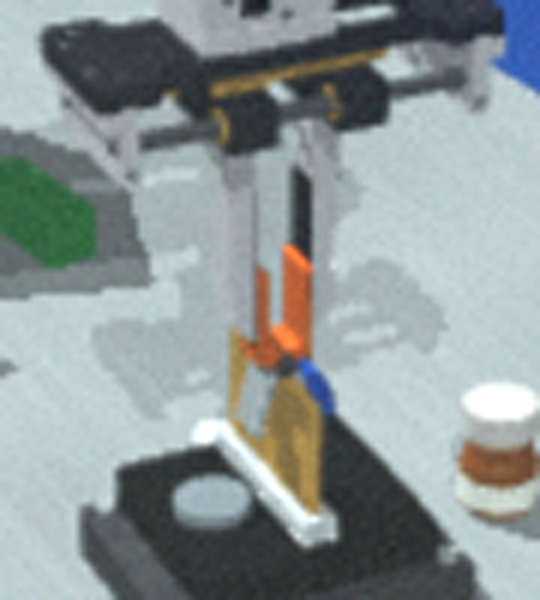

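The jaws straddle the plate, the near jaw in front of it at (258,400) and the pod behind, with no contact force. I open.

```bash
python3 -m creep '[[[0,0,0],[0,0,0],0.026],[[0,0,0],[0,0,0],0.03],[[0,0,0],[0,0,0],0.034],[[0,0,0],[0,0,0],0.038],[[0,0,0],[0,0,0],0.042],[[0,0,0],[0,0,0],0.046],[[0,0,0],[0,0,0],0.06],[[0,0,0],[0,0,0],0.08],[[0,0,0],[0,0,0],0.094],[[0,0,0],[0,0,0],0.094],[[0,0,0],[0,0,0],0.094]]';  python3 - <<'E'
from h import *
from bench import vision
d=vision.snapshot("side"); np.save("side7.npy",d,allow_pickle=True)
crop(np.clip(d["img"]*1.4,0,255).astype(np.uint8),290,150,380,250,6,"pics/s7c.png")
E
```

```text
t: 10.3
position: [0.5497, -0.0507, 0.3337]
ee_rot: [0.0, 0.999, -0.044, 0.0]
wrist_force: [0.2, -0.6, 0.2]
opening: 0.0919
```

View pics/s7c.png

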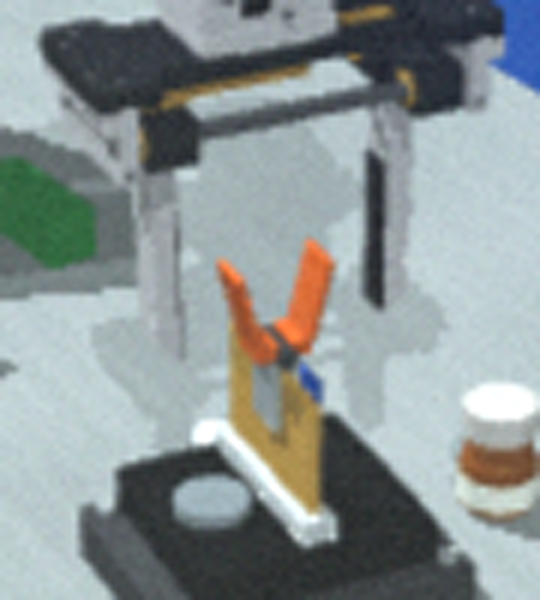

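The clip closed on the brass plate and stands upright and free, with tails spread at (230,265) and (318,250). I lift clear before heading for the lever.

```bash
python3 -m creep '[[[0,0,0],[0,0,-0.01],0.094],[[0,0,0],[0,0,-0.03],0.094],[[0,0,0],[0,0,-0.055],0.094],[[0,0,0],[0,0,-0.08],0.094],[[0,0,0],[0,0,-0.09],0.094],[[0,0,0],[0,0,-0.09],0.06],[[0,0,0],[0,0,-0.09],0.03],[[0,0,0],[0,0,-0.09],0]]';  python3 - <<'E'
from h import *
from bench import vision
plan(.4455,-.2618,.33,-5)
d=vision.snapshot("side"); np.save("side8.npy",d,allow_pickle=True)
crop(np.clip(d["img"]*1.4,0,255).astype(np.uint8),290,150,420,310,4,"pics/s8c.png")
E
```

```text
t: 11.35
position: [0.5496, -0.0507, 0.4223]
ee_rot: [-0.0, 0.999, -0.044, -0.001]
wrist_force: [0.7, -0.1, 0.7]
opening: 0.0675
t 11.35 turn [-0.01  0.14 -0.04] shift [-0.0849  0.2194  0.0925] F [ 0.67 -0.05  0.68] op 0.0675
```

View pics/s8c.png

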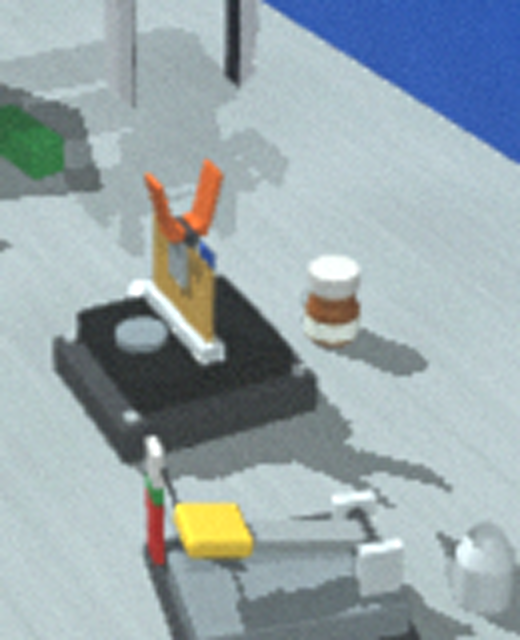

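The clip stands on the plate. I move laterally over the pad with the fingers closed, keeping the height until I'm past the stage.

```bash
python3 -m creep '[[[0,0,0],[-0.01,0.025,0],0],[[0,0,0],[-0.023,0.06,0],0],[[0,0,0],[-0.039,0.1,0],0],[[0,0,0],[-0.054,0.14,0.01],0],[[0,0,0],[-0.068,0.176,0.03],0],[[0,0,0],[-0.079,0.205,0.055],0],[[0,0,0],[-0.085,0.219,0.08],0],[[0,0,0],[-0.085,0.219,0.09],0],[[0,0,0],[-0.085,0.219,0.093],0],[[0,0,0],[-0.085,0.219,0.093],0],[[0,0,0],[-0.085,0.219,0.093],0]]';  python3 - <<'E'
from h import *
from bench import vision,status
plan(.4455,-.2618,.265,-5)
p=status.get_state()["position"];print(p)
for n in("side","top"):
    d=vision.snapshot(n); np.save(f"{n}9.npy",d,allow_pickle=True)
    print(n,proj(d,p-[0,0,.199]))
    if n=="side": crop(np.clip(d["img"]*1.4,0,255).astype(np.uint8),300,190,440,310,5,"pics/s9c.png")
E
```

```text
t: 12.78
position: [0.4463, -0.261, 0.3319]
ee_rot: [0.001, 0.999, -0.043, 0.001]
wrist_force: [-0.1, -0.3, -0.3]
opening: 0.0007
t 12.78 turn [ 0.06 -0.11  0.02] shift [-0.0008  0.0008  0.0669] F [-0.11 -0.28 -0.26] op 0.0007
[ 0.44628456 -0.26100489  0.33186531]
side (np.float64(342.5764598767448), np.float64(260.12456209775485))
top (np.float64(435.182464708374), np.float64(248.18562157325047))
```

View pics/s9c.png

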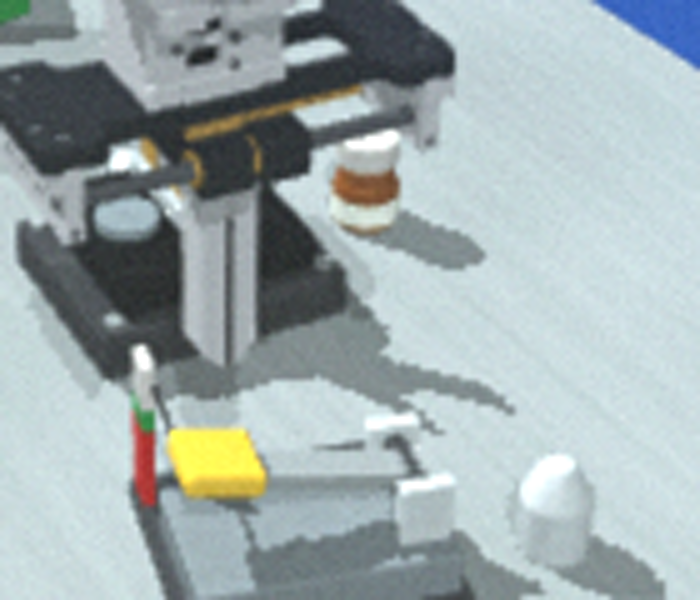

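The closed fingertips at (222,360) are directly above the pad at (216,462). I go down to light contact, about 4 mm in, and check the force.

```bash
python3 -m creep '[[[0,0,0],[0,0,0.015],0],[[0,0,0],[0,0,0.03],0],[[0,0,0],[0,0,0.042],0],[[0,0,0],[0,0,0.048],0],[[0,0,0],[0,0,0.052],0],[[0,0,0],[0,0,0.055],0],[[0,0,0],[0,0,0.055],0],[[0,0,0],[0,0,0.055],0]]';  python3 - <<'E'
from h import *
from bench import vision,status
plan(.4455,-.2618,.265,-5)
print(status.get_state()["position"])
d=vision.snapshot("side"); crop(np.clip(d["img"]*1.4,0,255).astype(np.uint8),300,190,440,310,5,"pics/s10c.png")
E
```

```text
t: 13.88
position: [0.4459, -0.2615, 0.2763]
ee_rot: [0.0, 0.999, -0.044, 0.0]
wrist_force: [-1.7, 1.8, 3.6]
opening: 0.0004
t 13.88 turn [ 0.04 -0.05 -0.04] shift [-0.0003  0.0003  0.0113] F [-1.75  1.8   3.59] op 0.0004
[ 0.44585497 -0.2615345   0.27628862]
```

View pics/s10c.png

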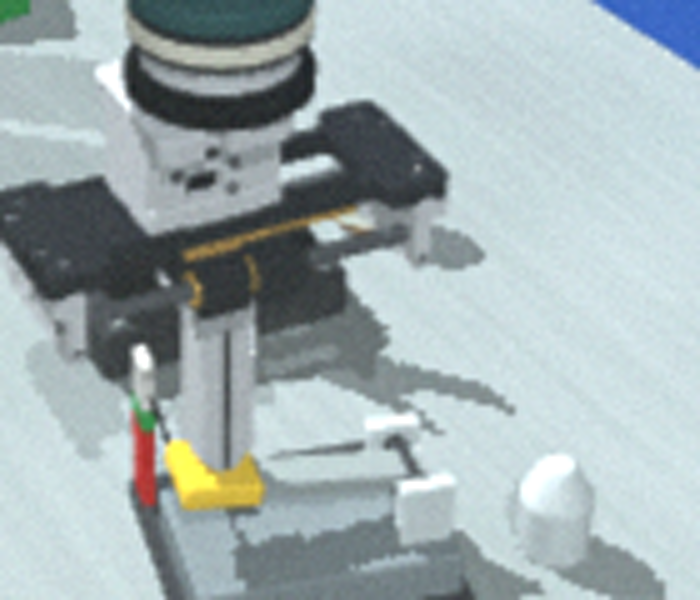

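Contact at 3.6 N, with the pad about 5 mm down, which fits the spring data. I press another 11 mm.

```bash
python3 -m creep '[[[0,0,0],[0,0,0.002],0],[[0,0,0],[0,0,0.004],0],[[0,0,0],[0,0,0.006],0],[[0,0,0],[0,0,0.008],0],[[0,0,0],[0,0,0.0095],0],[[0,0,0],[0,0,0.0105],0],[[0,0,0],[0,0,0.011],0],[[0,0,0],[0,0,0.011],0],[[0,0,0],[0,0,0.011],0],[[0,0,0],[0,0,0.011],0],[[0,0,0],[0,0,0.011],0],[[0,0,0],[0,0,0.011],0]]';  python3 - <<'E'
from h import *
from bench import vision,status
plan(.4455,-.2618,.265,-5)
print(status.get_state()["position"])
d=vision.snapshot("side"); crop(np.clip(d["img"]*1.4,0,255).astype(np.uint8),305,230,385,300,9,"pics/s11c.png")
crop(np.clip(d["img"]*1.4,0,255).astype(np.uint8),220,110,460,310,3,"pics/s12c.png")
d=vision.snapshot("top");crop(np.clip(d["img"]*1.4,0,255).astype(np.uint8),150,130,470,290,2,"pics/t11c.png")
E
```

```text
t: 15.42
position: [0.4454, -0.2614, 0.2645]
ee_rot: [-0.0, 0.999, -0.044, -0.001]
wrist_force: [-3.6, 1.1, 5.7]
opening: 0.0006
t 15.43 turn [-0.01  0.1  -0.05] shift [ 0.0002  0.0004 -0.0005] F [-3.59  1.14  5.71] op 0.0006
[ 0.44535726 -0.26137892  0.2645315 ]
```

View pics/s11c.png

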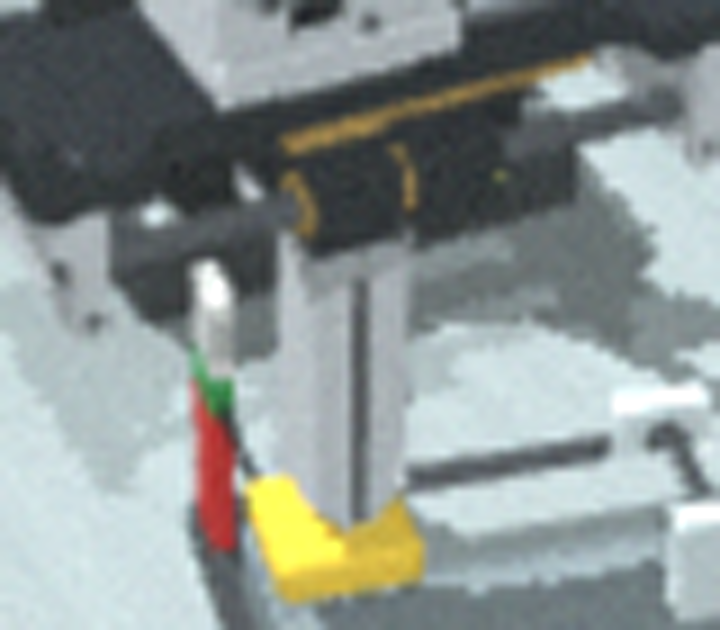

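View pics/t11c.png

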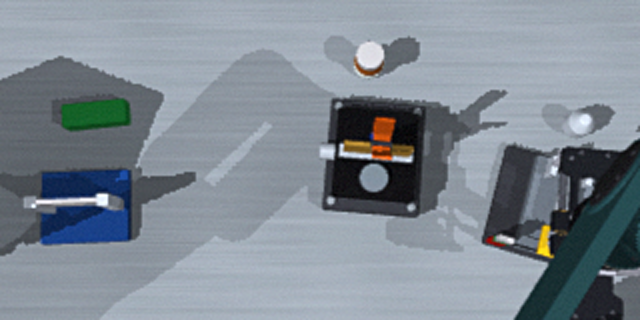

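View pics/s12c.png

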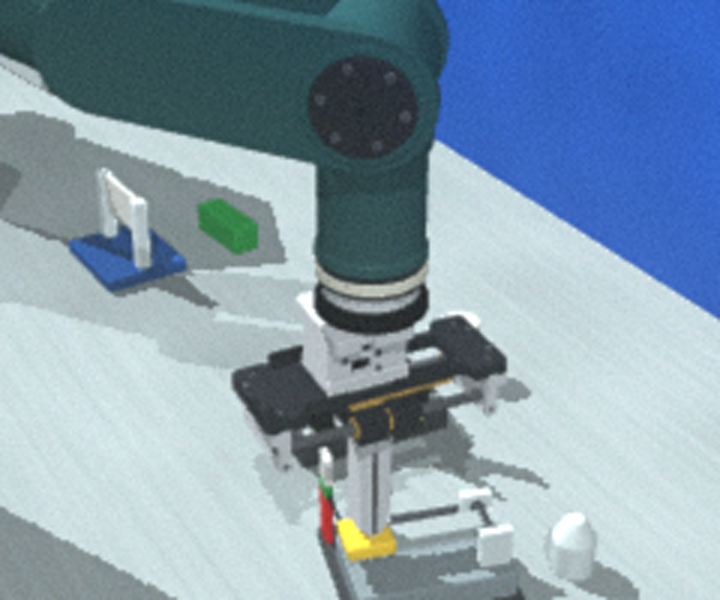

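The clip is still on the brass plate and the bystanders have not moved. The pointer end, at about (228,400), sits at the lower part of the green. I compute the lever angle from the pad corners to check.

Run:
```python
from h import *
from bench import vision
d=vision.snapshot("side")
crop(np.clip(d["img"]*1.4,0,255).astype(np.uint8),318,250,358,300,12,"pics/s13c.png")
a=np.radians(-13.5);X=np.array([np.cos(a),np.sin(a),0]);Y=np.array([-np.sin(a),np.cos(a),0]);C=np.array([.4454,-.2615,.082]);H=C+X*.09;H[2]=.055
def pt(dx,dy,z,t):
    rx,rz=-.09+dx,.027+z
    return H+X*(rx*np.cos(t)+rz*np.sin(t))+Y*dy+np.array([0,0,rz*np.cos(t)-(-rx)*np.sin(t)])
for t in (0,.1,.15,.18,.21,.25):
    q=[np.array(proj(d,pt(sx*.018,sy*.018,0,t))) for sx,sy in((-1,1),(-1,-1),(1,-1))]
    print(t,"s9",[((k-[300,190]+.5)*5-.5).round(0) for k in q],"s11",[((k-[305,230]+.5)*9-.5).round(0) for k in q])
sc=C+Y*.062
for z in(.09,.067,.055,.03): print("scale",z,((np.array(proj(d,np.r_[sc[:2],z]))-[305,230]+.5)*9-.5).round(0))
```

```text
0 s9 [array([161., 432.]), array([185., 484.]), array([266., 468.])] s11 [array([245., 417.]), array([288., 511.]), array([435., 482.])]
0.1 s9 [array([168., 450.]), array([192., 502.]), array([273., 480.])] s11 [array([258., 450.]), array([302., 544.]), array([446., 504.])]
0.15 s9 [array([173., 459.]), array([197., 511.]), array([277., 486.])] s11 [array([266., 467.]), array([310., 561.]), array([453., 515.])]
0.18 s9 [array([176., 464.]), array([200., 517.]), array([279., 490.])] s11 [array([272., 476.]), array([315., 571.]), array([458., 522.])]
0.21 s9 [array([179., 470.]), array([203., 522.]), array([282., 493.])] s11 [array([277., 486.]), array([321., 580.]), array([462., 528.])]
0.25 s9 [array([183., 477.]), array([208., 529.]), array([285., 498.])] s11 [array([285., 499.]), array([329., 593.]), array([469., 537.])]
scale 0.09 [265. 272.]
scale 0.067 [265. 345.]
scale 0.055 [265. 383.]
scale 0.03 [266. 460.]
```

View pics/s13c.png

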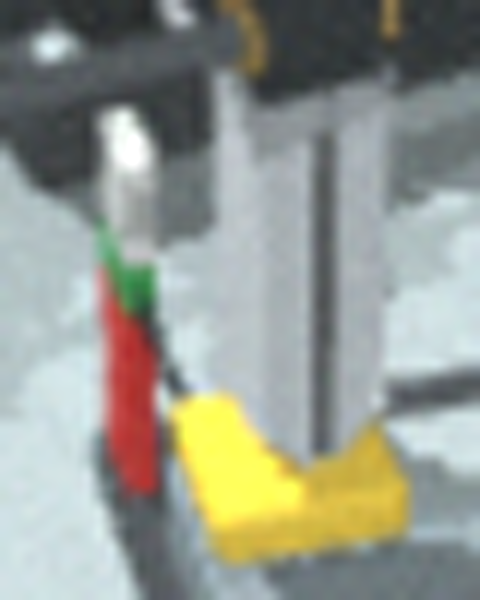

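The pad corners, corrected by their rest-picture offset, give about 0.175 rad. The fingertip height of 65.5 mm and 5.7 N of force agree with half travel. I hold briefly and hand in.

```bash
python3 -m creep '[[[0,0,0],[0,0,0],0],[[0,0,0],[0,0,0],0],[[0,0,0],[0,0,0],0],[[0,0,0],[0,0,0],0],[[0,0,0],[0,0,0],0]]'; python3 -c "
from bench import ctrl;print(ctrl.sign_off())"
```

```text
t: 16.2
position: [0.4453, -0.2614, 0.2645]
ee_rot: [-0.0, 0.999, -0.044, -0.001]
wrist_force: [-4.3, 0.9, 4.8]
opening: 0.0006
the job is handed in; nothing more can be done
None
```

I moved the clip from the rack to the brass plate, let go of it, and pressed the lever to about half travel. I handed the job in at about 16 s with the lever still held; no verdict was reported.

- **Clip:** It stands upright near the middle of the brass plate, jaws over the edge and fingers clear of it. This is judged from the side and top pictures; I did not measure its final height or lean.
- **Lever:** The fingertips stayed steady at 65.5 mm above the table. The upward force was 5.7 N, then 4.8 N at the last reading. The pad corners in the side view give about 0.175 rad.
- **Lever checks that disagree:** Judging from the tilted pad and fingertip contact, the angle could be up to 0.21 rad. By eye the pointer seems to be low in the green, close to the red, partly because of the camera angle. There was also an unexplained sideways force of about 4 N. All the angle estimates are inside the green band and well below the 0.31 rad trip.
- **Jar, slide box and lens:** All appear where they started in the last pictures.

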